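Gauge the seat in a caliper port

ROBOT

A 7-joint arm with a two-finger parallel gripper is mounted at the origin on the work surface. World frame = base frame: x ahead of the robot, y to its left, z up, the work surface at z = 0. Lengths are in m, angles in degrees, forces in N, time in s.
With the tool pointing down it reaches from about 0.35 to 0.9 m from the base axis. Payload 7.2 kg.
Tool frame: the origin (TCP) lies midway between the tips of the shut fingers; the grasp point (between the pads) lies 19 mm behind it (ctrl.grip_point_offset is the y of the grasp point in the tool frame, in m); y points along the fingers, x is the direction in which the jaws open and shut, and the axes are right-handed (so a half turn about y gives the same grasp; the last joint's range is limited). The gripper opens to 88 mm and grips with 3 to 60 N. Pads are 20 mm wide; open, the fingers measure 115 mm over their backs; the gripper's body (75 mm by 178 mm) begins 61 mm behind the grasp point.
Start: joints at [-71.688, 23.554, -0.728, 91.456, 0.321, 64.991, -4.71], TCP at [0.236, 0.579, 0.223] pointing down, gripper open.
Joint ranges: [-169.25, 169.25], [-16.82, 113.86], [-84.01, 82.57], [7.8, 145.47], [-59.2, 239.2], [7.22, 106.19], [-163.78, 163.78]. Speed limits (degrees/s): [136.94, 136.94, 172.46, 172.46, 180, 180, 180].

INTERFACE

Orientations are given as [roll, pitch, yaw] about the fixed x, y, z axes, in that order (R = Rz(yaw) Ry(pitch) Rx(roll)).
In Python, from rig import ctrl gives the robot as it stands. Calls block until the motion is done:
- ctrl.move_pose(position, orientation): joint-space move of the TCP to a pose.
- ctrl.servo_line(position, frame=None, velocity=0.15, contact_N=None): straight line of the TCP; frame=None keeps the orientation; velocity is the mean speed in m/s. With contact_N (N) it stops when the force on the tool has changed by that much, and returns True; else False.
- ctrl.movej(angles): joint-space move.
- ctrl.ungrasp() and ctrl.close(force=None): open the fingers fully, or close them until they stop; force is the grip in N (None keeps the last).
- ctrl.sleep(seconds).
- ctrl.ik(position, orientation): joint angles nearest the present ones, or None.
- ctrl.snapshot(name): name is "scene" or "top" or "wrist"; returns (picture, depth): 400x640x3 uint8, red, green, blue; 400x640 float32, m along the optical axis (not along the pixel's ray), 0 where there is no reading.
- ctrl.calibration(name): a dict with "vertical_fov" (degrees; the focal length in pixels is half the picture's height over the tangent of half this angle, whatever the lens; pixels are square), "cx", "cy" (the principal point, pixels), "R" (3x3) and "t" (3): a world point X has camera coordinates R X + t. Camera axes: x right, y down, z forward; pixel columns grow to the right and rows downward; lengths in m; the calibration is good to about 2 mm. A picture is of the moment at which its call begins: read the wrist's pose just before it. calibration takes no time and is no camera call; for the wrist camera it gives the pose at the moment of the call.
A pose or a line that the arm cannot do raises ctrl.PlanningError and nothing moves.
- ctrl.finish_job(): hands the job in, once; it reports no verdict.
Readings, each from a call of its own:
- ctrl.read_time_s(): time.
- ctrl.read_joint_pos(): joint angles.
- ctrl.read_dq(): joint speeds.
- ctrl.read_tau(): joint torques, N m.
- ctrl.read_position(): TCP position.
- ctrl.read_tcp_rot(): TCP orientation.
- ctrl.read_force(): force on the tool from outside, world axes, zero at the start.
- ctrl.read_wrist_torque(): the same for the moment, N m.
- ctrl.read_grip_width(): finger opening in m.
Only numpy, scipy, OpenCV 4.12 (cv2) and the standard library are available. Lean on these libraries where they do the work, as an engineer would, in place of code of your own. Each camera call takes 0.05 s, during which the arm holds its last target. There are 200 camera calls.

TASK

Take the plunger gauge out of its stand, feed its thin pin into the port of the brake caliper housing that has only one port, and hold it in line with the port with its tip resting on the seat at the bottom, the plunger gently pushed in about half way (5 of its 10 mm) and kept so for a couple of seconds. Never push the plunger right in, and leave everything else on the bench in its place. Finish while still holding the gauge steady against the seat like that: do not let go or take it out.

Things in the scene. Friction and masses are not known exactly. Their poses are not given: they have to be found in the camera images.
- gauge: Gauge, at first upright in the stand: black barrel 22 x 22 mm, 86 mm tall, round cap 6 mm on top, steel pin below; dial case (38 mm across, white face) on its +x side, 16 to 26 mm from the axis, centre 72 mm up. Origin: centre of the barrel's underside, on the pin's axis; z up the barrel. Grip the flat y faces (fingers close along y) about 48 mm above the origin. 0.1 to 0.17 kg.
- gauge_tip (a point): Tip of the gauge's steel pin (8 mm diameter, round end), 45 mm below the gauge's origin along its axis when not pressed. The pin is the plunger: it slides up into the barrel when pressed.
- plunger (a joint): How far the pin is pushed into the barrel, in m: 0 out, 0.010 right in. Spring: 1 N to start moving it, 400 N/m more (about 3 N at 5 mm).
- stand: Fixed square aluminium block 70 x 70 mm, 60 mm tall, with a 12 mm hole 55 mm deep in the middle of its top; the gauge's barrel rests on the top face, its pin in the hole. Origin: centre of its underside.
- housing: Fixed grey cast caliper housing with ONE port: block 80 x 110 x 45 mm on a dark foot plate, its ported upper face leaning 20 degrees towards its front (-x); one cylinder barrel with steel piston end in front, a round ear at each side. Origin: centre of the foot's underside, z up. Face middle 82 mm, rear end 103 mm above the bench; all within 100 mm of the origin in x and y.
- port (a point): Centre of the single port's mouth, mid-face on that housing. Its z axis is the port's axis, pointing out (20 degrees from vertical, leaning to the housing's -x); y is the housing's y. Round hole 12 mm in diameter, 3 mm chamfer at the mouth, 25 mm deep, a flat bright machined ring (about 31 mm outside diameter) round it.
- seat (a point): Centre of the flat copper-coloured seat at the bottom of the single port, 25 mm down the port's axis from the mouth; same axes as the port.
- twin_housing: The other fixed caliper housing: same block, tilt and foot, but TWO ports side by side (48 mm apart) and two cylinder barrels in front. Not to be gauged. Origin: centre of the foot plate's underside.
- piston: Loose steel piston cup, 42 mm diameter, 32 mm tall, origin under its centre. Bystander.
- piston_b: Loose steel piston cup, 36 mm diameter, 40 mm tall, origin under its centre. Bystander.
- race: Loose steel bearing ring, 62 mm diameter, 18 mm tall, origin under its centre. Bystander.
- wrench: Loose steel wrench 170 mm long, lying flat along its own x, origin under its middle. Bystander.
- spray: Loose standing spray can, 58 mm diameter, 170 mm tall, origin under its centre. Bystander.
- driver: Loose screwdriver 190 mm long, lying along its own x, origin under its middle. Bystander.
- bush: Loose brass bush, 28 mm diameter, 28 mm tall, origin under its centre. Bystander.
There are look-alikes about, which are no part of the job. What is shaped like the gauge but orange or purple is not meant.

How it is judged (in metres and radians):
On the way, in this order (a step that is already met when the one before it is completed fails the run):
1. the gauge is lifted in the fingers, its tip clear above the stand (z of gauge_tip in the frame of stand above 0.065 m and contact force between the fingers and gauge above 1 N), for 0.1 s.
2. the pin is in the single port (x of gauge_tip in the frame of port between -0.004 and 0.004 m and y of gauge_tip in the frame of port between -0.004 and 0.004 m and z of gauge_tip in the frame of port between -0.03 and -0.006 m), for 0.1 s.
3. the tip is held on the seat, gauge in line with the port, plunger about half in (distance between gauge_tip and seat below 0.004 m and z of gauge_tip in the frame of seat below 0.002 m and value of joint plunger between 0.0025 and 0.0075 m and angle between the z axis of gauge and the z axis of port, either way round below 0.09 rad and contact force between gauge and housing between 1 and 8 N and contact force between the fingers and gauge above 1 N), for 1.5 s.
At the end, for the whole second after the job is handed in: Fingers still gripping the gauge; its tip on the seat of the single port, within 4 mm of its centre; axis within 0.09 rad (5 degrees) of the port axis; plunger in 2.5 to 7.5 mm; 1 to 8 N between gauge and housing; gauge still (under 10 mm/s), off its stand, origin over 70 mm high (all of step 3 and contact force between gauge and stand below 0.1 N and linear speed of gauge below 0.01 m/s and height (world z) of gauge above 0.07 m); the arm keeps its last pose, push and grip.
It fails at once if the plunger is pushed right in (over 9.5 mm) (value of joint plunger above 0.0095 m).
It fails at once if a bystander is moved more than 30 mm (distance of any of piston, piston_b, race, wrench, spray, driver, bush from where it was at the start of the episode above 0.03 m).
It also fails if it takes over 45 s, if anything falls off the work surface, if the arm or the gripper's body presses on something with over 40 N, if the wrist force passes 120 N, or if a joint passes its speed limit or range.

## Working session

There is one attempt and no reset: what is moved stays moved. The work goes in short steps, each a Python script; the robot and the scene stay as the last script left them, time stands still between calls to the robot, and variables do not carry over. Pictures are saved under pics/ and viewed, about 8 in all and at most 12, crops included, and the job is handed in when it is done.

```bash
ls; mkdir -p pics; cat > h.py <<'E'
import numpy as np, cv2
from rig import ctrl
def snap(n):
    c=ctrl.calibration(n); p,d=ctrl.snapshot(n); return p,d,c
def cloud(d,c):
    f=200/np.tan(np.radians(c["vertical_fov"])/2)
    v,u=np.mgrid[:400,:640]
    P=np.stack([(u-c["cx"])/f*d,(v-c["cy"])/f*d,d],-1)
    W=(P-np.array(c["t"]))@np.array(c["R"])
    W[d<=0]=np.nan
    return W
def proj(X,c):
    f=200/np.tan(np.radians(c["vertical_fov"])/2)
    p=np.array(c["R"])@X+c["t"]; return p[0]/p[2]*f+c["cx"],p[1]/p[2]*f+c["cy"]
E
python3 - <<'E'
from h import *
for n in("top","scene"):
    p,d,c=snap(n); np.savez(f"{n}.npz",p=p,d=d,W=cloud(d,c)); print(n,c)
    cv2.imwrite(f"pics/{n}.png",p[...,::-1])
print(ctrl.read_position(),ctrl.read_tcp_rot(),ctrl.read_time_s(),ctrl.grip_point_offset,ctrl.read_force())
E
```

```text
pics
top {'vertical_fov': 52.43548949965112, 'cx': 306.6512669944963, 'cy': 195.99231384031316, 'R': array([[ 0.01736617, -0.99984781, -0.00166481],
       [-0.99838981, -0.01725087, -0.05403889],
       [ 0.05400194,  0.00260058, -0.99853744]]), 't': array([0.00226624, 0.50101427, 1.31720821])}
scene {'vertical_fov': 43.7075568133678, 'cx': 315.8034785516974, 'cy': 200.5804498323882, 'R': array([[ 0.72908341,  0.68412181, -0.02036473],
       [ 0.39185325, -0.44163203, -0.8071011 ],
       [-0.56114918,  0.58046404, -0.59006194]]), 't': array([-0.35557432, -0.13656668,  1.56253976])}
[0.23620493 0.5781651  0.2219306 ] [-9.00055469e+01  7.91949900e-02  6.77828471e+01] 0.1 -0.0187 [-0.49417225  0.04329142  0.25358698]
```

View pics/top.png

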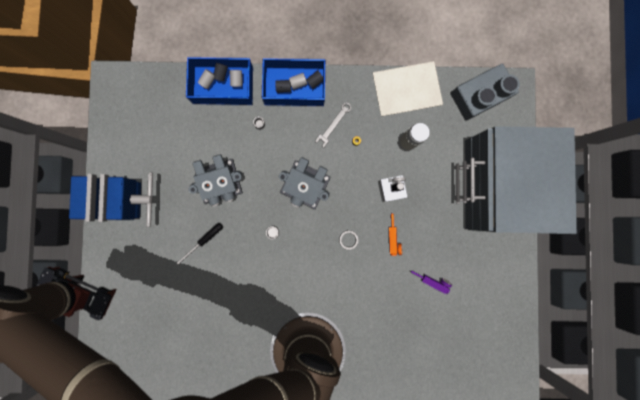

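View pics/scene.png

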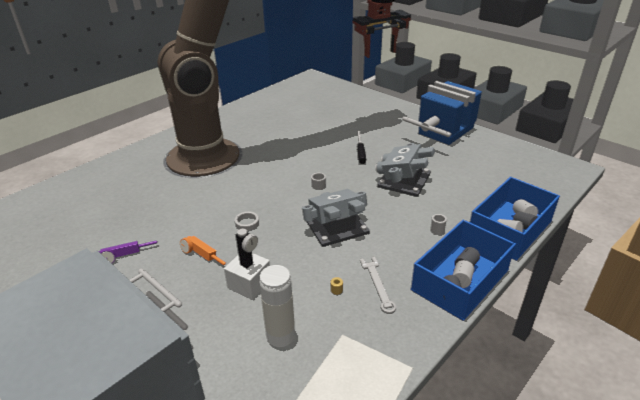

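```bash
python3 - <<'E'
import numpy as np,cv2
t=np.load("top.npz");s=np.load("scene.npz")
up=lambda im,x,y:cv2.resize(im[y:y+75,x:x+100,::-1],(400,300),interpolation=cv2.INTER_CUBIC)
cv2.imwrite("pics/c1.png",np.vstack([np.hstack([up(t["p"],345,150),up(t["p"],255,147)]),np.hstack([up(s["p"],200,220),up(s["p"],285,170)])]))
for n,a in(("top",t),("scene",s)):
    W=a["W"];p=a["p"].astype(int)
    def reg(name,m):
        q=W[m]; 
        if len(q): print(n,name,len(q),np.round(np.median(q,0),4),np.round(np.percentile(q,2,axis=0),4),np.round(np.percentile(q,98,axis=0),4))
    near=lambda x,y,r:(np.hypot(W[...,0]-x,W[...,1]-y)<r)
    z=W[...,2]
    g=W[188,393] if n=="top" else W[275,245]; h=W[187,304] if n=="top" else W[203,330]
    print(g,h)
    m=near(g[0],g[1],.08)
    reg("standtop",m&(z>.05)&(z<.066)&(p.sum(2)>400)); reg("gauge",m&(z>.08)); reg("gtop",m&(z>.14)); reg("gdark",m&(z>.08)&(p.sum(2)<180)); reg("gwhite",m&(z>.08)&(p.sum(2)>350))
    m=near(h[0],h[1],.1); reg("hous",m&(z>.03)); reg("high",m&(z>.09));
    q=W[m&(z>.06)]; A=np.c_[q[:,:2],np.ones(len(q))]
    for _ in range(6):
        w=np.linalg.lstsq(A,q[:,2],rcond=None)[0]; r=abs(q[:,2]-A@w); k=r<max(.004,np.median(r)); A=A[k];q=q[k]
    print("plane",w,len(q),"tilt",np.degrees(np.arctan(np.hypot(*w[:2]))),"downhill az",np.degrees(np.arctan2(-w[1],-w[0])), q.mean(0))
E
```

```text
[ 0.52475053 -0.25195494  0.10749368] [0.52606149 0.01962462 0.06902251]
top standtop 325 [ 0.5189 -0.2517  0.0604] [ 0.4934 -0.3002  0.0552] [ 0.5668 -0.2268  0.0647]
top gauge 153 [ 0.5359 -0.2578  0.1458] [ 0.5191 -0.276   0.0899] [ 0.5548 -0.2451  0.1557]
top gtop 103 [ 0.5365 -0.2601  0.1492] [ 0.5193 -0.2759  0.1407] [ 0.5548 -0.2477  0.1557]
top gdark 34 [ 0.5258 -0.2528  0.1197] [ 0.519  -0.2599  0.0879] [ 0.5354 -0.2518  0.145 ]
top gwhite 98 [ 0.5418 -0.263   0.149 ] [ 0.5195 -0.2768  0.1314] [ 0.5549 -0.2445  0.1557]
top hous 1485 [0.5369 0.0227 0.0815] [ 0.4758 -0.0468  0.0526] [0.6043 0.0891 0.1015]
top high 445 [0.5677 0.0116 0.0946] [ 0.5282 -0.044   0.0901] [0.6116 0.0574 0.1039]
plane [ 0.25259181 -0.11430609 -0.05000082] 787 tilt 15.496124190654827 downhill az 155.65168621352464 [0.53680509 0.02019919 0.08328286]
[ 0.55192522 -0.28496524  0.06018785] [ 0.54917947 -0.01313061  0.09745974]
scene standtop 547 [ 0.5397 -0.2736  0.0609] [ 0.497  -0.2995  0.0576] [ 0.5668 -0.2247  0.0639]
scene gauge 524 [ 0.5395 -0.2689  0.1339] [ 0.5194 -0.2784  0.0824] [ 0.5566 -0.2468  0.1541]
scene gtop 211 [ 0.5406 -0.2655  0.1482] [ 0.5203 -0.2771  0.1402] [ 0.5566 -0.248   0.1547]
scene gdark 196 [ 0.5358 -0.2722  0.1039] [ 0.5225 -0.2744  0.0811] [ 0.5414 -0.2542  0.1476]
scene gwhite 134 [ 0.5454 -0.2657  0.1506] [ 0.5178 -0.2775  0.0845] [ 0.5555 -0.2498  0.1548]
scene hous 1783 [0.5584 0.0014 0.0796] [ 0.4834 -0.0553  0.0338] [0.6126 0.0758 0.1021]
scene high 546 [0.573  0.0096 0.0952] [ 0.5296 -0.0473  0.0902] [0.6157 0.0574 0.1036]
plane [ 0.19765154 -0.01447157 -0.02252981] 467 tilt 11.209664217546576 downhill az 175.81241204489172 [0.53944879 0.01095629 0.08395178]
```

View pics/c1.png

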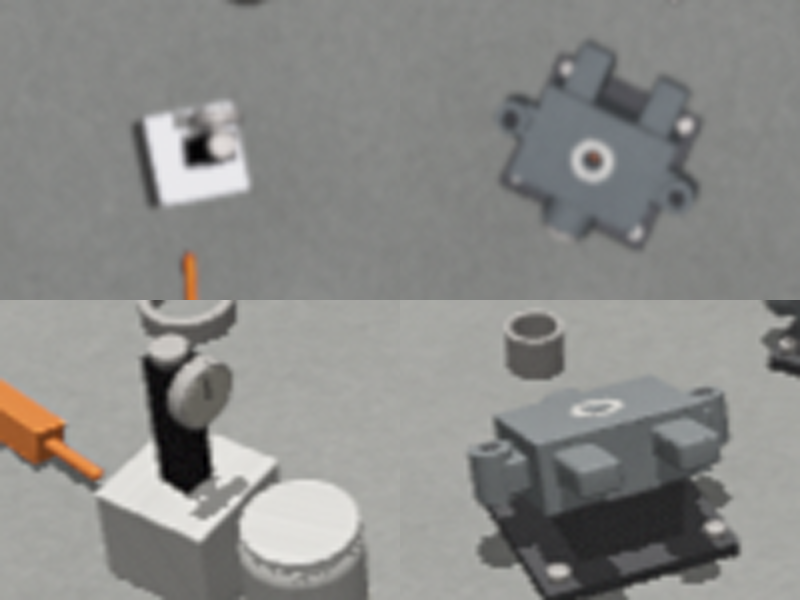

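Single-port housing: top (303,187), with one port and one barrel; the other at (217,182) has two ports. Gauge: the black one in the stand at (393,188). The orange one (394,235) and the purple one (432,281) lie on the bench and are not meant. The crop confirms both. The gauge's dial points about world +x, and the housing's yaw is about -24°. Next I take wrist views on the way.

```bash
cat >> h.py <<'E'
from scipy.spatial.transform import Rotation as Ro
def rpy(xd,yd):
    xd=np.array(xd,float);yd=np.array(yd,float);yd/=np.linalg.norm(yd);xd-=yd*(xd@yd);xd/=np.linalg.norm(xd)
    return Ro.from_matrix(np.c_[xd,yd,np.cross(xd,yd)]).as_euler("xyz",degrees=True)
def az(a): a=np.radians(a); return np.array([np.cos(a),np.sin(a),0])
E
python3 - <<'E'
from h import *
for a in(100,-80,66,-114): print(a,*[ctrl.ik(p,rpy(az(a),(0,0,-1))) for p in([.47,.02,.33],[.53,-.26,.3],[.53,-.26,.09])])
for n,p,a in(("wh",[.50,.02,.30],66),("wg",[.50,-.26,.33],100)):
    ctrl.move_pose(p,rpy(az(a),(0,0,-1))); ctrl.sleep(.2)
    im,d,c=snap(n[0]=="w" and "wrist"); np.savez(n+".npz",p=im,d=d,W=cloud(d,c)); cv2.imwrite(f"pics/{n}.png",im[...,::-1])
    print(n,ctrl.read_time_s(),"cam",-np.array(c["R"]).T@c["t"],np.array(c["R"])[2],proj(np.array([.53,.02,.08]),c),proj(np.array([.53,-.26,.15]),c))
a=cv2.imread("pics/wh.png");b=cv2.imread("pics/wg.png");cv2.imwrite("pics/w.png",cv2.resize(np.vstack([a,b]),(480,600)))
E
```

```text
100 [-33.54711483   2.63811089  26.63605101 104.12015016  -1.23301895
  73.52498939  93.41432681] [-23.00625565  26.92479453  64.88333025  93.05744834 -24.97945542
  76.1437066  145.62529071] [ -5.89786374  32.87590542  38.13124281 105.7905693  -25.84460978
  50.25213576 144.70626653]
-80 [-49.45581795   2.306211    43.49290159 104.84317182  -1.65532587
  73.48985437 -85.5155575 ] [-21.8506808   25.82082778  62.41501482  93.00384736 -23.48799641
  75.60618676 -35.8160603 ] [-18.90218443  42.80491682  60.96322032 106.53317092 -44.26754254
  58.33466276 -18.91695468]
66 [-37.26990947   2.53872768  30.56989521 104.30329431  -1.34620402
  73.51477158  59.65742854] [-18.40545283  23.33646112  55.86698838  92.83623529 -19.89430944
  74.48824226 106.68445625] [ -5.89461458  32.87450477  38.12627709 105.79036756 -25.84090374
  50.25112345 110.7029079 ]
-114 [ -76.29363531    3.20724      73.16053514  105.61545055   -3.2018978
   73.47897033 -116.24663167] [-20.56873297  24.77887467  59.86155446  92.94281322 -22.02633749
  75.12150219 -71.23501953] [-11.63817606  35.9626029   47.29896611 106.13514479 -32.91085838
  52.59036317 -62.92024307]
wh 2.575 cam [0.43043623 0.05210858 0.46177038] [ 0.2521274  -0.1126371  -0.96111636] (np.float64(328.70602010824456), np.float64(195.84781225918715)) (np.float64(116.53266987261813), np.float64(302.5609371417476))
wg 3.95 cam [ 0.42555174 -0.27139335  0.49176556] [ 0.27191029  0.04886288 -0.96108127] (np.float64(503.6038029710614), np.float64(223.1965035383133)) (np.float64(314.07008010445526), np.float64(205.28424830211233))
```

View pics/w.png

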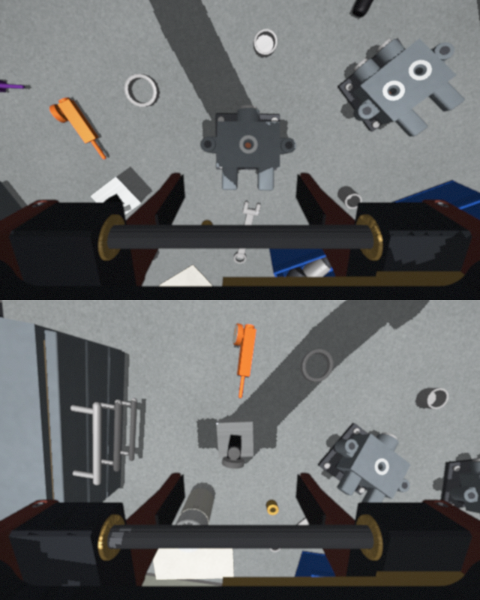

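```bash
python3 - <<'E'
import numpy as np,cv2
L={n:np.load(n+".npz") for n in("top","scene","wh","wg")}
for n,a in L.items():
    W=a["W"];p=a["p"].astype(int);z=W[...,2];g=p.sum(2)/3
    # stand
    m=(np.hypot(W[...,0]-.53,W[...,1]+.262)<.06)
    s=m&(z>.057)&(z<.063)
    if n!="wh" and s.sum()>50:
        print(n,"stand",s.sum(),cv2.minAreaRect((W[s][:,:2]*1000).astype(np.float32)), np.median(z[s]))
        for lo,hi in((.075,.10),(.10,.135),(.140,.1475),(.149,.16)):
            k=m&(z>lo)&(z<hi)
            if k.sum()>5: print("  ",lo,k.sum(),[np.round(x,1) for x in cv2.minAreaRect((W[k][:,:2]*1000).astype(np.float32))],"mean",np.round(W[k].mean(0),4))
    # housing face
    m=(np.hypot(W[...,0]-.535,W[...,1]-.02)<.03)&(z>.06)
    q=W[m]
    if len(q)<50: continue
    rng=np.random.default_rng(0); best=None
    for _ in range(300):
        a3=q[rng.choice(len(q),3,False)]; nn=np.cross(a3[1]-a3[0],a3[2]-a3[0]); l=np.linalg.norm(nn)
        if l<1e-5: continue
        nn/=l; k=abs((q-a3[0])@nn)<.0025
        if best is None or k.sum()>best.sum(): best=k
    c=q[best].mean(0); nn=np.linalg.svd(q[best]-c,full_matrices=False)[2][2]; nn*=np.sign(nn[2])
    print(n,"face",best.sum(),len(q),"tilt",np.degrees(np.arccos(nn[2])),"az",np.degrees(np.arctan2(nn[1],nn[0])))
    # ring: bright or hole inside
    fm=np.median(g[m]); r=m&(g>fm+ (35))&(abs((W-c)@nn)<.006)
    v,u=np.nonzero(r); 
    if len(u)>8:
        e=cv2.fitEllipse(cv2.convexHull(np.c_[u,v].astype(np.float32))); print("  ring px",len(u),e,"world mean",np.round(W[r].mean(0),4), np.round(cv2.minEnclosingCircle((W[r][:,:2]*1000).astype(np.float32)),1) if 0 else cv2.minEnclosingCircle((W[r][:,:2]*1000).astype(np.float32)))
    h=m&((W-c)@nn<-.006)&(p[...,0]>p[...,2]+15); print("  copper",h.sum(),W[h].mean(0) if h.any() else "")
# enlarged wrist crops
up=lambda im,x,y,w,h:cv2.resize(im[y:y+h,x:x+w,::-1],(400,500),interpolation=cv2.INTER_CUBIC)
cv2.imwrite("pics/c2.png",np.hstack([up(L["wh"]["p"],290,143,80,100),up(L["wg"]["p"],270,140,80,100)]))
E
```

```text
top stand 258 ((529.9957275390625, -263.15545654296875), (69.60093688964844, 70.88265228271484), 12.484148979187012) 0.06018895142881481
   0.075 14 [array([ 524.9, -257.9]), array([28.5, 13.3]), np.float64(45.8)] mean [ 0.5288 -0.2552  0.0874]
   0.1 33 [array([ 535.6, -257.7]), array([36.1, 33.5]), np.float64(75.5)] mean [ 0.5338 -0.2544  0.1205]
   0.14 40 [array([ 536.8, -261.1]), array([35.5, 32.5]), np.float64(1.3)] mean [ 0.5385 -0.2597  0.1443]
   0.149 52 [array([ 537.8, -260.5]), array([23.6, 32.8]), np.float64(89.6)] mean [ 0.5365 -0.2626  0.1523]
top face 188 292 tilt 21.18447290743606 az 150.69955761240723
  ring px 64 ((302.69488525390625, 186.8596649169922), (10.070898056030273, 10.82465648651123), 115.74635314941406) world mean [0.5259 0.024  0.0818] ((525.6959838867188, 23.786819458007812), 16.751705169677734)
  copper 3 [0.52744752 0.02285417 0.06399708]
scene stand 532 ((528.3490600585938, -262.2218017578125), (73.49651336669922, 72.82856750488281), 12.373183250427246) 0.060807026747580976
   0.075 123 [array([ 534.2, -266.3]), array([29.9, 19.6]), np.float64(54.6)
[... 1101 characters left out ...]
5 61 [array([ 517.4, -264.1]), array([ 0.7, 20.6]), np.float64(4.6)] mean [ 0.5173 -0.2639  0.0878]
   0.1 164 [array([ 533.7, -261.9]), array([34.3, 37.5]), np.float64(1.2)] mean [ 0.5257 -0.2632  0.122 ]
   0.14 245 [array([ 535.3, -262.2]), array([36.8, 33.8]), np.float64(3.4)] mean [ 0.5358 -0.2623  0.1446]
   0.149 289 [array([ 536.2, -261.5]), array([35.6, 19.1]), np.float64(9.1)] mean [ 0.5336 -0.2623  0.1511]
wg face 1165 1235 tilt 20.073280029201 az 154.72497419498788
  ring px 234 ((508.681640625, 221.7100830078125), (19.123403549194336, 22.206302642822266), 178.48069763183594) world mean [0.5258 0.0249 0.0824] ((525.6226196289062, 25.300077438354492), 16.26703643798828)
  copper 0
```

View pics/c2.png

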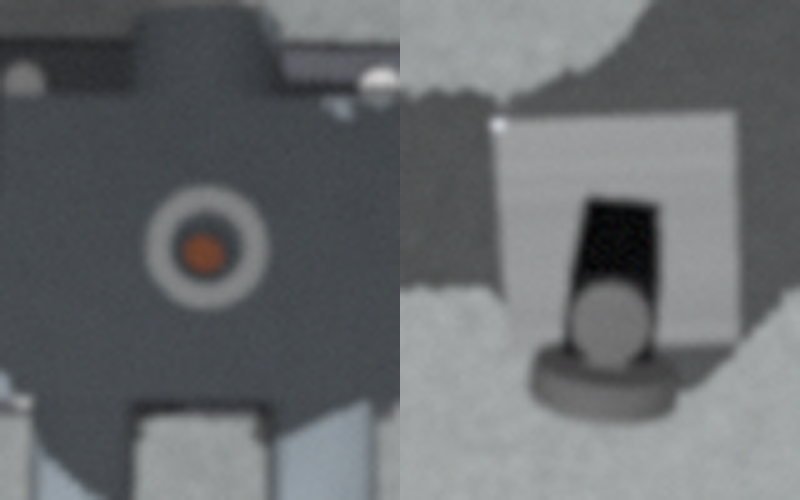

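Port mouth: (0.526, 0.025, 0.082), face tilt 20°, housing yaw -24.7°. These match the 82 mm face height and 20° lean in the description. The gauge axis is at about (0.528, -0.263) with yaw about 4°, and the stand top is at 0.060. I'll grasp and lift, then go to the pose in front of the port.

```bash
cat >> h.py <<'E'
HY=-24.7
n=np.array([*(-np.sin(np.radians(20))*az(HY)[:2]),np.cos(np.radians(20))])
M=np.array([.5258,.0249,.0823])
OP=rpy(az(HY+90),-n)
E
python3 - <<'E'
from h import *
OG=rpy(az(94),(0,0,-1)); G=np.array([.5283,-.2632,0])
print(ctrl.ik(M+n*.0443,OP),ctrl.ik(M+n*.1,OP))
ctrl.move_pose(G+[0,0,.19],OG)
ctrl.servo_line(G+[0,0,.0893],velocity=.08); print(ctrl.read_position(),ctrl.read_force())
ctrl.close(20); print("w",ctrl.read_grip_width(),ctrl.read_force())
ctrl.servo_line(G+[0,0,.25],velocity=.1); ctrl.sleep(.2)
print("w",ctrl.read_grip_width(),ctrl.read_force(),ctrl.read_joint_pos(),ctrl.read_time_s())
ctrl.move_pose(M+n*.110,OP); ctrl.sleep(.3)
print(ctrl.read_position()-(M+n*.110),ctrl.read_tcp_rot()-OP,ctrl.read_force(),ctrl.read_time_s())
for k in("scene","top","wrist"):
    im,d,c=snap(k); np.savez("b_"+k+".npz",p=im,d=d,W=cloud(d,c)); 
    u,v=proj(M+n*.05,c); print(k,u,v,"port",proj(M,c),"tip",proj(M+n*.0357,c))
    x,y=int(np.clip(u-50,0,540)),int(np.clip(v-50,0,300)); cv2.imwrite(f"pics/b_{k}.png",cv2.resize(im[y:y+100,x:x+100,::-1],(400,400),interpolation=cv2.INTER_CUBIC)); print(x,y)
cv2.imwrite("pics/b.png",np.hstack([cv2.imread("pics/b_scene.png"),cv2.imread("pics/b_wrist.png")]))
E
```

```text
[-47.14992098  13.16183303  33.15846832 129.06351777  13.42052975
  25.05884689  38.21108354] [-40.69962412   5.14563637  21.86335145 127.19758723  20.78819383
  35.16697415  30.42074159]
[ 0.52861809 -0.26338709  0.08982761] [-0.32069915 -0.73762923  0.38925291]
w 0.021560833473421366 [ 0.24383016 -0.00757014 -0.50147983]
w 0.021998763189425036 [-0.30191019  0.4561102  -1.88099856] [ -8.04756624  21.84348216  40.29625442  96.4863919  -15.10958717
  67.27210506 130.11492063] 8.9667
[ 1.57305952e-04 -4.54918972e-04 -5.35292215e-06] [-0.00102377  0.01479301 -0.04856105] [-0.83208165 -0.14532169 -0.46221517] 10.7917
scene 330.4303753309992 178.02411196914025 port (np.float64(333.24429769418833), np.float64(197.36559313369165)) tip (np.float64(331.2421391466065), np.float64(183.60376645962137))
280 128
top 299.59296045665315 190.65837373602793 port (np.float64(302.2681511916872), np.float64(186.72967044112)) tip (np.float64(300.3792766068069), np.float64(189.50361388676092))
249 140
wrist 319.9706799620598 215.24674938817282 port (np.float64(320.04125375648795), np.float64(197.99461795707515)) tip (np.float64(319.9936542855177), np.float64(209.6305564223947))
269 165
```

View pics/b.png

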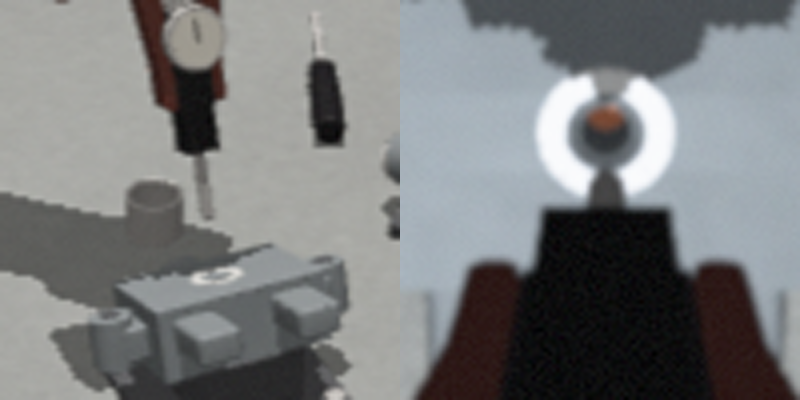

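```bash
python3 - <<'E'
from h import *
hx=np.cross(az(HY+90),n); B=np.c_[hx,az(HY+90),n]
for k in("scene","wrist"):
    a=np.load(f"b_{k}.npz"); Q=(a["W"]-M)@B
    r=np.hypot(Q[...,0],Q[...,1])<.03
    for lo,hi in((.03,.04),(.04,.05),(.05,.06),(.06,.075),(.085,.105)):
        m=r&(Q[...,2]>lo)&(Q[...,2]<hi); q=Q[m]
        if len(q): print(k,lo,len(q),"mean",np.round(q.mean(0)*1000,1),"min",np.round(q.min(0)*1000,1),"max",np.round(q.max(0)*1000,1))
    q=Q[r&(abs(Q[...,2])<.003)&(a["p"].min(2)>150)]; print("ring",len(q),np.round((q.max(0)+q.min(0))*500,1),np.round(q.mean(0)*1000,1))
c=ctrl.calibration("scene"); R=np.array(c["R"]); print("scene cam dir in port frame",B.T@R[2]); c=ctrl.calibration("wrist"); print("wrist",B.T@np.array(c["R"])[2])
E
```

```text
scene 0.04 13 mean [ 3.3 -0.4 44.9] min [-0.9 -4.1 40.5] max [ 6.   3.3 49.7]
scene 0.05 14 mean [ 3.5 -0.6 55.5] min [ 0.  -4.2 51.9] max [ 7.8  3.7 59.6]
scene 0.06 19 mean [ 2.8 -0.2 68. ] min [-1.2 -3.9 61. ] max [ 7.9  3.8 74.1]
scene 0.085 95 mean [ 8.3 -2.4 95. ] min [-11.8 -11.9  85.2] max [ 16.1  11.8 104.9]
ring 49 [6.2 1.8 1.3] [3.9 0.7 1.6]
wrist 0.03 1 mean [-2.7 -2.4 39.9] min [-2.7 -2.4 39.9] max [-2.7 -2.4 39.9]
wrist 0.04 40 mean [-3.1  0.4 45. ] min [-4.1 -3.2 40.1] max [-1.5  4.1 50. ]
wrist 0.05 36 mean [-3.3  0.4 54.9] min [-4.1 -3.1 50.4] max [-1.9  3.9 59.9]
wrist 0.06 3 mean [-3.9  0.8 60.7] min [-4.   0.  60.3] max [-3.7  1.5 61.2]
wrist 0.085 384 mean [-10.7   0.5  95.6] min [-11.4 -10.5  85. ] max [ -9.3  11.4 105. ]
ring 1722 [0.6 0.  0.2] [ 0.7 -0.8 -0.3]
scene cam dir in port frame [-0.90880531  0.29287056 -0.29715272]
wrist [ 2.76309874e-01 -9.08893629e-04 -9.61068170e-01]
```

```bash
python3 - <<'E'
from h import *
P=lambda:(ctrl.read_position()-M)@n*1000
def F(k=8):
    f=[]
    for _ in range(k): ctrl.sleep(.03); f.append(ctrl.read_force())
    return np.mean(f,0)
print(ctrl.servo_line(M+n*.0583,velocity=.04,contact_N=5),P()); ctrl.sleep(.3)
f0=F(); print("base",f0,ctrl.read_time_s(),ctrl.read_grip_width())
hit=ctrl.servo_line(M+n*.0435,velocity=.008,contact_N=2); ctrl.sleep(.2)
f=F(); print(hit,P(),(f-f0)@n,f-f0,ctrl.read_time_s())
np.save("f0.npy",f0)
im,d,c=snap("wrist"); cv2.imwrite("pics/i.png",im[120:320,220:420,::-1])
E
```

```text
False 58.478866100899104
base [ 0.04422782 -0.02508656 -1.54450314] 12.95 0.021947534656920252
True 45.68096063317686 2.4470216119331094 [0.29198703 0.7856973  2.58111971] 14.8
```

View pics/i.png

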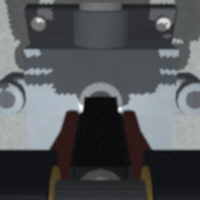

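The force (2.45 N) and the position (3.6 mm in, 2.4 N predicted) agree. I advance to 5 mm.

```bash
python3 - <<'E'
from h import *
f0=np.load("f0.npy")
ctrl.servo_line(M+n*.0444,velocity=.005); 
for _ in range(4):
    ctrl.sleep(.6); f=np.mean([(ctrl.sleep(.02),ctrl.read_force())[1] for _ in range(8)],0)-f0
    e=ctrl.read_position()-M; print("z",e@n*1000,"lat",np.linalg.norm(e-n*(e@n))*1000,"F",f@n,f,"w",ctrl.read_grip_width(),ctrl.read_tcp_rot()-OP,ctrl.read_time_s())
hx=np.cross(az(HY+90),n); B=np.c_[hx,az(HY+90),n]
for k in("scene","wrist"):
    im,d,c=snap(k); Q=(cloud(d,c)-M)@B; g=im.sum(2)
    r=(np.hypot(Q[...,0],Q[...,1])<.016)&(g<150)
    for lo,hi in((.017,.03),(.03,.05),(.05,.08)):
        m=r&(Q[...,2]>lo)&(Q[...,2]<hi)
        if m.any(): q=Q[m]; print(k,lo,m.sum(),np.round(np.median(q,0)*1000,1),"min",np.round(np.percentile(q,3,axis=0)*1000,1),"max",np.round(np.percentile(q,97,axis=0)*1000,1))
    m=(np.hypot(Q[...,0],Q[...,1])<.016)&(g<100)&(Q[...,2]>.008); print(k,"underside z",np.sort(Q[m][:,2])[:12]*1000)
E
```

```text
z 44.37404733098492 lat 0.11322638806609757 F 3.3619677694259256 [-2.65180188  0.36713545  2.64502215] w 0.02196227284906447 [ 0.06979749  0.07714495 -0.01107473] 16.0417
z 44.40057230777308 lat 0.033275821990994214 F 2.9433808055121813 [-2.39467053  0.07650429  2.32879925] w 0.021919201837081907 [ 0.06417955  0.07225523 -0.00446881] 16.775
z 44.405539630269274 lat 0.02224273608616667 F 3.034684985344378 [-2.13905882 -0.32665602  2.57180337] w 0.021850825287608074 [ 0.06437458  0.06692067 -0.00947417] 17.5083
z 44.39297141061967 lat 0.040145295725970254 F 3.032251650782941 [-2.23241128  0.04763103  2.48141926] w 0.02174397768897887 [ 0.06736593  0.07169347 -0.00707958] 18.2417
scene 0.017 46 [ 9.8 -1.8 24. ] min [ -1.  -10.3  17.9] max [12.9  8.9 29.9]
scene 0.03 65 [10.9 -1.6 40.2] min [  3.7 -10.9  31.1] max [14.1  8.7 49.1]
scene 0.05 69 [10.3 -2.2 58.9] min [  6.  -12.2  50.3] max [14.5 12.9 72. ]
scene underside z [19.24254965 19.27832998 19.70560958 20.01385234 20.8214257  20.83904434
 21.11882869 21.58543423 21.85813639 21.89288187 21.93320389 22.02717291]
wrist 0.017 196 [-11.   -0.1  23.8] min [-11.3  -8.8  17.4] max [-10.6   9.3  29.4]
wrist 0.03 434 [-10.9   0.3  40.8] min [-11.4  -9.3  30.8] max [-10.4   9.9  49.6]
wrist 0.05 1168 [-10.8   0.3  67.1] min [-11.3 -11.1  50.9] max [-10.2  11.3  79.3]
wrist underside z [18.53588103 18.552215   18.63865915 18.65782783 18.67815555 18.69212869
 18.77566916 19.06322819 19.29292327 19.29800181 19.31411414 19.34844429]
```

Axial force is 3.03 N, which means about 5 mm. The apparent barrel underside (18.5 mm against 15 mm nominal) looks biased, so I check it against the pre-insertion image before handing in.

```bash
python3 - <<'E'
from h import *
hx=np.cross(az(HY+90),n); B=np.c_[hx,az(HY+90),n]
a=np.load("b_wrist.npz"); im,d,c=snap("wrist")
for nm,p,W,z in(("before",a["p"],a["W"],110),("now",im,cloud(d,c),44.4)):
    Q=(W-M)@B*1000; m=(abs(Q[...,1])<9)&(abs(Q[...,0]+11)<1.5)&(Q[...,2]>z-40)&(Q[...,2]<z)
    q=np.sort(Q[m][:,2])-z; print(nm,"barrel low edge rel TCP",q[:8].round(1), "nominal -29.6")
c=ctrl.calibration("scene");im,d,_=snap("scene"); s=np.load("scene.npz")
W=cloud(d,c); 
for nm,x,y in(("spray",.66,-.33),):pass
dd=(abs(W[...,2]-s["W"][...,2])>.015); print("scene changed px outside arm/gauge area:",int(dd[220:,:].sum()))
print(ctrl.read_time_s())
E
```

```text
before barrel low edge rel TCP [-28.2 -28.2 -27.9 -27.9 -27.8 -27.8 -27.7 -27.5] nominal -29.6
now barrel low edge rel TCP [-27.8 -27.6 -27.5 -27.5 -27.4 -27.4 -27.4 -27.3] nominal -29.6
scene changed px outside arm/gauge area: 791
18.4417
```

```bash
python3 - <<'E'
from h import *
print((ctrl.read_force()-np.load("f0.npy"))@n,ctrl.read_grip_width(),abs(ctrl.read_dq()).max(),ctrl.read_time_s()); ctrl.finish_job()
E
```

```text
2.8598470725692446 0.021492669549998903 0.12185240458277857 18.4417
the job is handed in; nothing more can be done
```

I took the black gauge from its stand, fed its pin into the port of the single-port housing and pressed it onto the seat. I handed the job in at 18.4 s with the gauge still gripped; no verdict came back.

**Last checks**
- **Push:** the force along the port was about 2.9–3.0 N, which means the plunger is about 5 mm in. It stayed steady for over 2 s.
- **Position:** by the arm's readings the gauge was within 0.1 mm and 0.1° of the port axis I measured from the cameras. Camera depth put the pin within about 0.6 mm of the port's centre before it went in.
- **Grip:** the fingers were 21.5–22 mm apart, so they still held the 22 mm barrel. The gauge did not slip visibly; its lower edge moved 0.4 mm in the image.

**What disagreed or was left unclear**
- **Plunger depth:** the wrist camera put the barrel's lower edge 1.5–2 mm higher than the force and arm position imply. That would mean only 3–3.5 mm of plunger travel, still within 2.5–7.5 mm.
- **Sideways force:** there was about 1.3 N of steady sideways force, probably the pin touching the wall of the port.
- **Bystanders:** I did not check each one separately. A before-and-after depth comparison showed 791 changed pixels, which I put down to the removed gauge without looking closer.

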